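# Hold the hose test box's lid at its balance point

### The arm

A 6-joint arm with a two-finger parallel gripper is mounted at the origin on a cart in front of the work surface, level with it; the furniture and walls round the work are solid. World frame = base frame: x ahead of the robot, y to its left, z up, the work surface at z = 0. Lengths are in mm, angles in rad, forces in N, time in s.
With the tool pointing down it reaches from about 350 to 775 mm from the base axis. Payload 7.3 kg.
Tool frame: the origin (TCP) lies at the centre of the arm's flange, where the gripper is bolted on; the fingertips stand 178 mm ahead of it and the grasp point (between the pads) lies 159 mm ahead of it; z points along the fingers, y is the direction in which the jaws open and shut (so a half turn about z gives the same grasp; the last joint's range is limited). The gripper opens to 92 mm and grips with 3 to 60 N. Pads are 19 mm wide; open, the fingers measure 130 mm over their backs; the gripper's body (75 mm by 190 mm) begins 47 mm behind the grasp point.
Start: joints at [1.198, 0.342, 1.524, -0, 1.275, -0.146], TCP at [118.029, 511.563, 404.741] pointing down, gripper open.
Joint ranges: [-2.53, 2.53], [-0.77, 2.02], [0.04, 2.7], [-1, 4.14], [0.28, 2.66], [-3.11, 3.11]. Speed limits (rad/s): [2.57, 2.57, 3.14, 3.14, 3.14, 3.14].

### API

Orientations are given as [roll, pitch, yaw] about the fixed x, y, z axes, in that order (R = Rz(yaw) Ry(pitch) Rx(roll)).
In Python, from plant import status, viewer, ticket gives the robot as it stands.
- The arm moves only by the tool play_rows, never from a script. Its argument "commands" is a list of rows, each an object with "offset": the shift along the tool's x, y, z in m, a list of three; "twist": the turn about the tool's z in degrees. A call has 1 to 5 rows; each row shifts and turns the commanded pose from where the row before left it, along the tool's axes as they then stand; what a row does not reach is not made up. A row lasts 1/10 s, in which the tool goes at most 50 mm and 8.59 degrees, less where a joint would pass 70% of its speed; a pose out of reach is approached as far as the arm can. A call with a gripper value outside its range is refused whole. "jaw" is the closure in counts, from 0 (fully open) to 255 (shut), set as the call begins (left out, the last holds). The fingers move at their own pace and stop on an object; the grip force is fixed at half the most. Time passes only in rows, so rows that do not move let the fingers close. It gives the time, the measured TCP pose, the force and the opening at its end, in the units of the state.
- status.get_obs(): the state, without advancing time (a new reading comes with each control period).
- viewer.capture(name): name is "scene" or "top" or "wrist"; returns the picture (384x512x3 uint8, red, green, blue); there is no depth.
- viewer.camera_params(name): a dict with "fov_y" (degrees; the focal length in pixels is half the picture's height over the tangent of half this angle, whatever the lens; pixels are square), "cx", "cy" (the principal point, pixels), "rvec" (rotation vector, rad) and "tvec" (3), from world to camera coordinates, as OpenCV has them; the wrist camera has in their place "T_tool_cam" (4x4, takes a point from camera to tool coordinates, whose origin is the TCP and whose axes are the flange's). Camera axes: x right, y down, z forward; pixel columns grow to the right and rows downward; lengths in mm; the calibration is good to about 2 mm. A picture is of the moment at which its call begins: read the wrist's pose just before it. camera_params takes no time and is no camera call.
- ticket.close_job(): hands the job in, once; it reports no verdict.
The state is a dict: "time": time; "joint_positions": joint angles; "dq": joint speeds; "tau": joint torques, N m; "tool_pos": TCP position; "tcp_rot": TCP orientation; "contact_force": force on the tool from outside, world axes, zero at the start; "moment": the same for the moment, N m; "grip_width": finger opening in mm.
Only numpy, scipy, OpenCV 4.12 (cv2) and the standard library are available. Lean on these libraries where they do the work, as an engineer would, in place of code of your own. Each camera call takes 0.05 s, during which the arm holds its last target.

### The job

The lid of the grey steel hose test box has lost its stay and I want to hook the stay on again. Swing the hold-down arm with the red grip right round off the lid, so that no part of it is over the lid and it stays clear, then take the lid by its bar handle and raise it smoothly to the point where it balances over its hinge, neither dropping it nor letting it go over backwards, and leave the other things on the bench alone. Finish with the bar handle still in the gripper, holding the lid still at its balance point: do not put it down or let go.

Things in the scene. Friction and masses are not known exactly. Their poses are not given: they have to be found in the camera images.
- test_box: steel hose test box, blue-grey with a light grey lid, fixed to the bench, 150 mm (x) by 240 mm (y); origin at the centre of its underside; x axis from the front (bar handle, round gauge) to the rear (hinge), y to its left (post of the hold-down arm), z up. On its walls, 102 mm up, lies the lid: 30 mm thick, two clear windows, 248 mm wide, from 80 mm in front of the origin to 76 mm behind it
- box_lid (a joint): lid angle, rad: 0 shut, grows as the handle goes up and to the rear, stop at 1.95. 0.7 to 1.2 kg on a very free hinge, no spring: below its balance point it falls shut, above it falls open. It balances at 1.39 (80 degrees open, 10 short of upright), its centre of mass straight above the hinge line. Lifting it from shut takes 3 to 5 N at the bar. It cannot open while the hold-down arm is over it
- lid_bar (a point): middle of the lid's handle: round steel bar 12 mm thick, straight for 98 mm along the box's y, on two legs 110 mm apart, 44 mm free between bar and lid edge. Lid shut: 210 mm in front of the hinge line, 15 mm above it, 117 mm above the bench; it turns with the lid. A gripper pointing straight down can hold it all the way, the bar turning between the pads
- lid_hinge (a point): fixed point on the hinge line of the lid, in the middle of its width: 80 mm behind the box's origin, 102 mm up; the hinge line runs along the box's y axis
- hold_arm (a joint): angle of the hold-down arm about its upright post, rad: 0 = across the lid, pointing to the box's right (-y); grows clockwise seen from above, the grip coming to the box's front; at 1.57 it points to the front, beside the box; stop at 1.90. Light friction (0.05 N m): it stays where left. Starts at 0 to 0.3. Wholly clear of the lid from 1.45 on
- hold_grip (a point): middle of the red grip at the arm's end: upright, round, 26 mm thick, 45 mm tall (its top 22 mm above this point), 120 mm from the pivot axis, 180 mm above the bench. The arm under it is a steel bar 24 mm wide, its top 28 mm below this point; its rubber pad passes 2 mm above the lid, so the arm swings freely and level
- hold_pivot (a point): fixed point on the upright pivot axis of the hold-down arm, at the arm's underside: 20 mm behind and 150 mm to the left of the box's origin, 142 mm up
- lube_can: standing green spray can with a red cap, 52 mm across, 173 mm tall; origin at the centre of its underside; leave it alone
- white_pot: white plastic pot with lid, 73x69 mm, 69 mm tall; origin at the centre of its underside; leave it alone
- die_0: standing steel wedge-shaped crimp die, 37x36 mm, 56 mm tall; origin at the centre of its underside; leave it alone
- die_1: a second such crimp die, 37x36 mm, 56 mm tall; origin at the centre of its underside; leave it alone
- pliers: pliers with red grips lying flat, 57x199 mm, 14 mm thick, long axis y; leave them alone
- spanner_b: combination spanner lying flat, 28x179 mm, 9 mm thick, long axis y; leave it alone
- screwdriver_blue: screwdriver with a blue handle, lying, 172 mm long, 29 mm thick, long axis y; leave it alone
- marker: black marker pen with a white band, lying, 132 mm long, 18 mm thick, long axis y; leave it alone

How it is judged:
By the outcome, as a careful person would: the job done as asked, in the order asked, and still so for the second after the job is handed in, while the arm keeps its last pose, push and grip.
It also fails if it takes over 56 s, if anything falls off the work surface, if the arm or the gripper's body presses on something with over 40 N, if the wrist force passes 120 N, or if a joint passes its speed limit or range.

## Working session

There is one attempt and no reset: what is moved stays moved. The work goes in short steps, Python scripts to look and compute and a tool call to move; the robot and the scene stay as the last step left them, time stands still between calls to the robot, and variables do not carry over. Pictures are saved under pics/ and viewed, and the job is handed in when it is done.

Besides the shell and the picture viewer there is one more tool, called after ">>>" by a JSON object that holds its "name" and its "arguments", one argument or row to a line. play_rows: Moves the arm, as the interface text tells. Its arguments: {"type":"object","properties":{"commands":{"type":"array"},"jaw":{"type":"number"}},"required":["commands"]}

```bash
mkdir -p pics; ls; python3 - <<'E'
from plant import status, viewer, ticket
import cv2
for n in("scene","top","wrist"):
    im=viewer.capture(n); cv2.imwrite(f"pics/{n}0.png",im[:,:,::-1]); print(n,viewer.camera_params(n))
print(status.get_obs())
E
```

```text
pics
scene {'fov_y': 49.944993270756854, 'cx': 257.44803257713596, 'cy': 184.4504165089196, 'rvec': array([ 2.21892331, -0.747789  ,  0.32411381]), 'tvec': array([-404.12684925,  320.67861708, 1164.7228065 ])}
top {'fov_y': 52.665143587859355, 'cx': 249.43550172458322, 'cy': 184.27995238273218, 'rvec': array([ 2.19725365, -2.13242163,  0.08860894]), 'tvec': array([  13.44984646,  577.5210455 , 1462.8559587 ])}
wrist {'fov_y': 64.40530218326106, 'cx': 256.04152669017657, 'cy': 195.03830507402387, 'T_tool_cam': array([[-8.79006877e-04, -9.53332175e-01, -3.01922163e-01,
         8.24881544e+01],
       [ 9.99999525e-01, -9.65079848e-04,  1.35913212e-04,
        -2.93093138e-01],
       [-4.20949433e-04, -3.01921900e-01,  9.53332570e-01,
         1.94325676e+01],
       [ 0.00000000e+00,  0.00000000e+00,  0.00000000e+00,
         1.00000000e+00]])}
{'time': 0.15, 'joint_positions': array([ 1.19802847e+00,  3.42534449e-01,  1.52476349e+00,  7.59749082e-06,
        1.27539116e+00, -1.46004163e-01]), 'dq': array([ 0.00028648, -0.00271138, -0.0034663 , -0.00063393, -0.00063984,
        0.0005492 ]), 'tau': array([ 1.03681719e-03, -4.31474626e+01, -2.44351333e+01,  7.16454419e-02,
        5.37348934e-02, -7.71695727e-05]), 'tool_pos': array([117.97816951, 511.47597813, 404.23106085]), 'tcp_rot': array([-3.14050894e+00, -1.66705321e-04,  2.91482665e+00]), 'contact_force': array([0.80579291, 0.20571557, 0.55419933]), 'moment': array([-0.02474888, -0.01070403,  0.02622817]), 'grip_width': 91.80397209874447}
```

View pics/scene0.png

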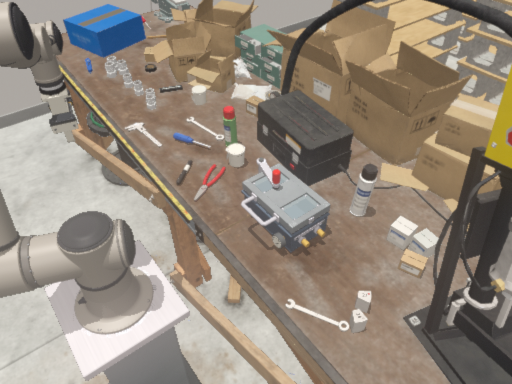

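View pics/top0.png

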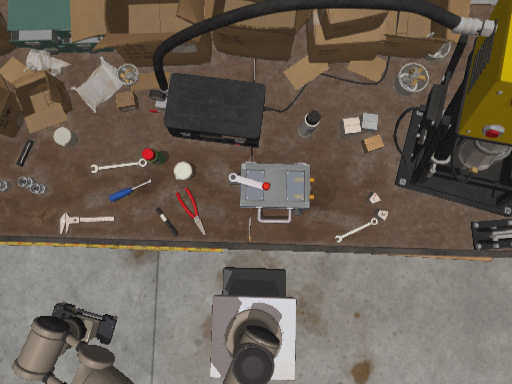

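View pics/wrist0.png

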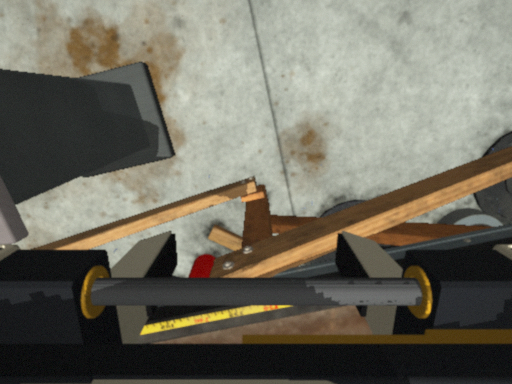

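The scene and top views show the box at about (275,187) in the top image. The bar is towards the robot at about (275,220), the arm pivot at about (234,178) and the red grip at about (266,186). I'll enlarge both for measuring.

```bash
cat > h.py <<'E'
import numpy as np, cv2
from plant import status, viewer
def K(p):
    f=192/np.tan(np.radians(p['fov_y'])/2); return f
def ray(n,uv,p=None):
    p=p or viewer.camera_params(n); f=K(p)
    R=cv2.Rodrigues(p['rvec'])[0]; d=R.T@np.array([(uv[0]-p['cx'])/f,(uv[1]-p['cy'])/f,1]); o=-R.T@p['tvec']
    return o,d/np.linalg.norm(d)
def onz(n,uv,z):
    o,d=ray(n,uv); return o+d*(z-o[2])/d[2]
def proj(n,X):
    p=viewer.camera_params(n); f=K(p); R=cv2.Rodrigues(p['rvec'])[0]
    c=R@np.array(X,float)+p['tvec']; return np.array([f*c[0]/c[2]+p['cx'],f*c[1]/c[2]+p['cy']])
def tri(a,b):
    (o1,d1),(o2,d2)=a,b
    A=np.stack([d1,-d2],1); s=np.linalg.lstsq(A,o2-o1,rcond=None)[0]
    P=o1+d1*s[0];Q=o2+d2*s[1]; return (P+Q)/2,np.linalg.norm(P-Q)
E
python3 - <<'E'
from h import *
for n,(x0,y0,w,h) in dict(top=(220,150,100,75),scene=(230,145,110,105)).items():
    im=cv2.imread(f"pics/{n}0.png")[y0:y0+h,x0:x0+w]
    s=800//w if n=='top' else 5
    cv2.imwrite(f"pics/{n}0z.png",cv2.resize(im,None,fx=s,fy=s,interpolation=cv2.INTER_CUBIC))
for n in("top","scene"): print(n,proj(n,[0,0,0]),proj(n,[118,511,404]))
# red grip
for n in("top","scene"):
    im=cv2.imread(f"pics/{n}0.png").astype(int); m=((im[:,:,2]>120)&(im[:,:,1]<60)&(im[:,:,0]<60)).astype(np.uint8)
    k,l,st,c=cv2.connectedComponentsWithStats(m)
    for i in range(1,k):
        if st[i,4]>15: print(n,st[i],c[i])
E
```

```text
top [253.00219615 337.42973756] [ 70.25950998 330.17142766]
scene [114.40447357 297.95688303] [51.4995811  84.56732958]
top [491 130   8   5  22] [494.40909091 131.72727273]
top [142 148  11  12 100] [147.05 153.4 ]
top [262 183   8   7  40] [265.725 185.8  ]
top [176 188  22  30 168] [187.82738095 203.25      ]
scene [509 133   3  11  28] [510.07142857 137.64285714]
```

View pics/top0z.png

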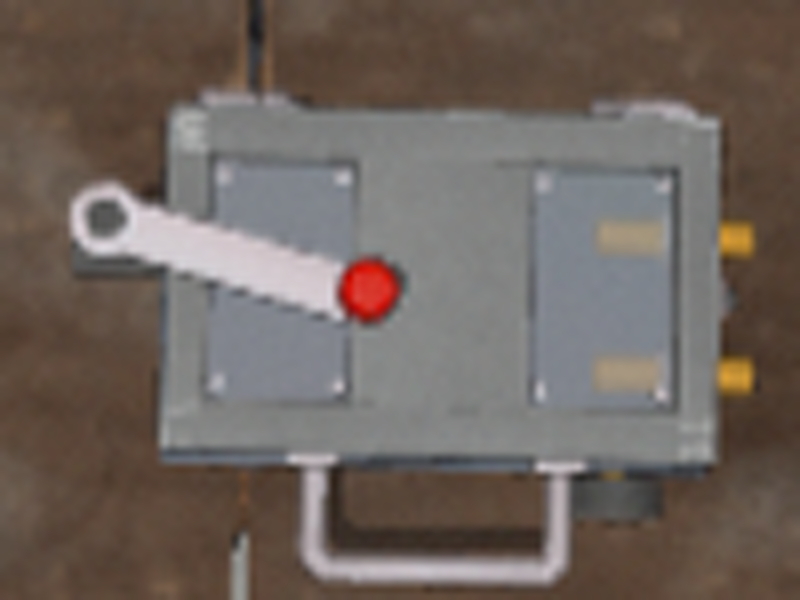

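View pics/scene0z.png

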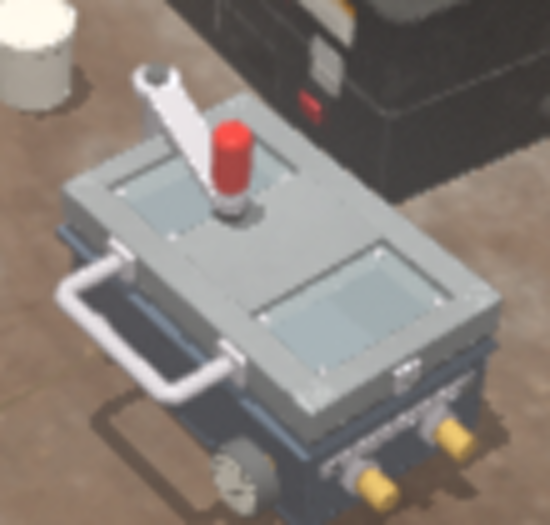

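```bash
python3 - <<'E'
from h import *
t=lambda x,y:(220+(x+.5)/8-.5,150+(y+.5)/8-.5)
s=lambda x,y:(230+(x+.5)/5-.5,145+(y+.5)/5-.5)
for nm,a,z in[("TL",(170,106),132),("TR",(719,120),132),("BL",(162,450),132),("BR",(714,460),132),("barL",(318,570),117),("barR",(552,572),117),("bar",(436,571),117),("grip",(369,289),202),("pivot",(103,216),152)]:
    print(nm,onz("top",t(*a),z).round(1))
print("scene")
for nm,a,z in[("TL",(235,97),132),("TR",(500,297),132),("BL",(63,190),132),("BR",(313,413),132),("barL",(66,290),117),("barR",(165,394),117),("grip",(233,129),202),("pivot",(158,74),152)]:
    print(nm,onz("scene",s(*a),z).round(1))
print("tri grip",tri(ray("top",t(369,289)),ray("scene",s(233,129))))
E
```

```text
TL [643.4  62.4 132. ]
TR [ 644.1 -183.7  132. ]
BL [488.9  60.9 132. ]
BR [ 491.9 -183.9  132. ]
barL [438. -10. 117.]
barR [ 440.3 -114.6  117. ]
bar [439.2 -62.8 117. ]
grip [556.9 -27.3 202. ]
pivot [590.5  89.6 152. ]
scene
TL [633.3  58.7 132. ]
TR [ 642.1 -185.   132. ]
BL [487.1  53.7 132. ]
BR [ 490.9 -186.9  132. ]
barL [444.4  -8.3 117. ]
barR [ 440.6 -113.4  117. ]
grip [558.8 -27.5 202. ]
pivot [591.9  90.2 152. ]
tri grip (array([557.51121238, -27.74177305, 202.74877873]), np.float64(1.6674332883660234))
```

The box measures out with its origin at about (569, -61.5) and a yaw near 0.4°. The bar is at (439, -62.5, 117), the hinge line at x≈649, the pivot at (590, 90) and the red grip at (557, -27.5), so the hold-down arm stands at about 0.275 rad. I'll travel over high to the grip.

>>> {"name": "play_rows", "arguments": {
  "commands": [
    {"offset":[-0.02,-0.015,0],"twist":0},
    {"offset":[-0.028,-0.022,0],"twist":0},
    {"offset":[-0.028,-0.022,0],"twist":0},
    {"offset":[-0.028,-0.022,0],"twist":0},
    {"offset":[-0.028,-0.022,0],"twist":0}
  ],
  "jaw": 0
}}

```text
time: 0.65
tool_pos: [224.0, 380.3, 404.6]
tcp_rot: [-3.141, -0.0, 2.915]
contact_force: [1.3, 0.3, -0.1]
grip_width: 91.7
```

>>> {"name": "play_rows", "arguments": {
  "commands": [
    {"offset":[-0.028,-0.022,0],"twist":0},
    {"offset":[-0.028,-0.022,0],"twist":0},
    {"offset":[-0.028,-0.022,0],"twist":0},
    {"offset":[-0.028,-0.022,0],"twist":0},
    {"offset":[-0.028,-0.022,0],"twist":0}
  ]
}}

```text
time: 1.15
tool_pos: [335.8, 241.6, 404.7]
tcp_rot: [3.142, -0.0, 2.915]
contact_force: [0.9, 0.8, -0.3]
grip_width: 91.8
```

>>> {"name": "play_rows", "arguments": {
  "commands": [
    {"offset":[-0.028,-0.022,0],"twist":0},
    {"offset":[-0.028,-0.022,0],"twist":0},
    {"offset":[-0.028,-0.022,0],"twist":0},
    {"offset":[-0.028,-0.022,0],"twist":0},
    {"offset":[-0.028,-0.022,0],"twist":0}
  ]
}}

```text
time: 1.65
tool_pos: [447.5, 102.9, 404.6]
tcp_rot: [3.141, -0.0, 2.915]
contact_force: [0.6, 0.3, 0.1]
grip_width: 91.9
```

>>> {"name": "play_rows", "arguments": {
  "commands": [
    {"offset":[-0.028,-0.022,0],"twist":0},
    {"offset":[-0.028,-0.022,0],"twist":0},
    {"offset":[-0.025,-0.019,0],"twist":0},
    {"offset":[-0.011,-0.005,0],"twist":0},
    {"offset":[0,0,0],"twist":8}
  ]
}}

```text
time: 2.15
tool_pos: [522.1, 16.2, 404.1]
tcp_rot: [-3.142, -0.001, 2.772]
contact_force: [0.0, 0.2, -0.6]
grip_width: 91.6
```

>>> {"name": "play_rows", "arguments": {
  "commands": [
    {"offset":[0,0,0],"twist":8.5},
    {"offset":[0,0,0],"twist":8.5},
    {"offset":[0,0,0],"twist":8.5},
    {"offset":[0,0,0],"twist":8.5},
    {"offset":[0,0,0],"twist":8.5}
  ]
}}

```text
time: 2.65
tool_pos: [520.9, 18.0, 404.5]
tcp_rot: [-3.141, -0.001, 2.028]
contact_force: [-0.0, -0.8, -0.0]
grip_width: 91.3
```

>>> {"name": "play_rows", "arguments": {
  "commands": [
    {"offset":[0,0,0],"twist":8.5},
    {"offset":[0,0,0],"twist":8.5},
    {"offset":[0,0,0],"twist":8.5},
    {"offset":[0,0,0],"twist":8.5},
    {"offset":[0,0,0],"twist":8.3}
  ]
}}

```text
time: 3.15
tool_pos: [520.8, 18.0, 404.5]
tcp_rot: [-3.141, -0.0, 1.29]
contact_force: [0.2, 0.7, -0.9]
grip_width: 91.8
```

>>> {"name": "play_rows", "arguments": {
  "commands": [
    {"offset":[-0.011,0.016,0.02],"twist":0},
    {"offset":[-0.011,0.016,0.02],"twist":0},
    {"offset":[-0.012,0.015,0.01],"twist":0},
    {"offset":[0,0,0],"twist":0}
  ]
}}

```text
time: 3.55
tool_pos: [557.5, -29.0, 352.7]
tcp_rot: [-3.138, 0.0, 1.294]
contact_force: [0.3, 0.9, 0.1]
grip_width: 91.7
```

```bash
python3 - <<'E'
from h import *
o=status.get_obs(); print(o['tool_pos'],o['tcp_rot'],o['joint_positions'])
from scipy.spatial.transform import Rotation as Ro
im=viewer.capture("wrist"); cv2.imwrite("pics/w1.png",im[:,:,::-1])
p=viewer.camera_params("wrist"); T=p['T_tool_cam'];f=K(p)
R=Ro.from_euler('xyz',o['tcp_rot']).as_matrix()
def pw(X):
    t=R.T@(np.array(X)-o['tool_pos']); c=np.linalg.inv(T)@np.append(t,1); return f*c[0]/c[2]+p['cx'],f*c[1]/c[2]+p['cy']
print(pw([557,-27.5,202]),pw([590,89.6,152]),pw([557,-27.5,180]))
E
```

```text
[557.48574128 -28.9592545  352.73523266] [-3.13831921e+00  3.53035929e-04  1.29389648e+00] [-1.89173316e-01  4.48353179e-01  1.50922197e+00 -6.99589235e-05
  1.18730929e+00  8.77533868e-02]
(np.float64(256.35909335400936), np.float64(270.66132762663295)) (np.float64(255.89588702633654), np.float64(16.347790660587407)) (np.float64(256.4332881794403), np.float64(249.48381228479178))
```

View pics/w1.png

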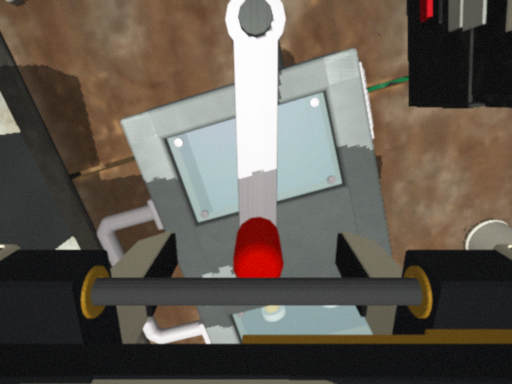

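The wrist view shows the grip centred between the fingers at (258,245), with the pivot straight above it at (256,16), so the alignment is good. I'll lower, close loosely round the grip as a cage, and sweep the arc.

>>> {"name": "play_rows", "arguments": {
  "commands": [
    {"offset":[0,0,0.006],"twist":0},
    {"offset":[0,0,0.005],"twist":0},
    {"offset":[0,0,0],"twist":0},
    {"offset":[0,0,0],"twist":0},
    {"offset":[0,0,0],"twist":0}
  ],
  "jaw": 155
}}

```text
time: 4.1
tool_pos: [557.1, -28.0, 344.1]
tcp_rot: [3.141, -0.0, 1.295]
contact_force: [-0.2, 0.3, -0.4]
grip_width: 56.3
```

>>> {"name": "play_rows", "arguments": {
  "commands": [
    {"offset":[0.0003,-0.006,0],"twist":3},
    {"offset":[0.0005,-0.0105,0],"twist":5},
    {"offset":[0.0005,-0.0105,0],"twist":5},
    {"offset":[0.0005,-0.0105,0],"twist":5}
  ]
}}

```text
time: 4.5
tool_pos: [523.0, -12.3, 344.0]
tcp_rot: [3.141, -0.0, 0.977]
contact_force: [-0.5, -0.1, -0.5]
grip_width: 36.1
```

>>> {"name": "play_rows", "arguments": {
  "commands": [
    {"offset":[0.0005,-0.0105,0],"twist":5},
    {"offset":[0.0005,-0.0105,0],"twist":5},
    {"offset":[0.0005,-0.0105,0],"twist":5},
    {"offset":[0.0005,-0.0105,0],"twist":5},
    {"offset":[0.0005,-0.0105,0],"twist":5}
  ]
}}

```text
time: 5.0
tool_pos: [487.2, 25.8, 344.1]
tcp_rot: [3.141, -0.001, 0.541]
contact_force: [0.3, -0.8, -0.4]
grip_width: 36.2
```

>>> {"name": "play_rows", "arguments": {
  "commands": [
    {"offset":[0.0005,-0.0105,0],"twist":5},
    {"offset":[0.0005,-0.0105,0],"twist":5},
    {"offset":[0.0005,-0.0105,0],"twist":5},
    {"offset":[0.0005,-0.0105,0],"twist":5}
  ]
}}

```text
time: 5.4
tool_pos: [472.2, 65.0, 344.1]
tcp_rot: [3.141, -0.001, 0.192]
contact_force: [1.3, -0.5, -0.4]
grip_width: 36.2
```

>>> {"name": "play_rows", "arguments": {
  "commands": [
    {"offset":[0.0005,-0.0105,0],"twist":5},
    {"offset":[0.0005,-0.0105,0],"twist":5},
    {"offset":[0.0005,-0.0105,0],"twist":5},
    {"offset":[0.0003,-0.0105,0],"twist":5},
    {"offset":[0,-0.002,0],"twist":0}
  ]
}}

```text
time: 5.9
tool_pos: [471.9, 109.2, 344.0]
tcp_rot: [-3.141, -0.001, -0.153]
contact_force: [0.4, -0.1, 0.4]
grip_width: 36.1
```

```bash
python3 - <<'E'
from h import *
o=status.get_obs(); print(o['tool_pos'],o['tcp_rot'],o['joint_positions'],o['contact_force'])
im=viewer.capture("wrist"); cv2.imwrite("pics/w2.png",im[:,:,::-1])
E
```

```text
[471.86950739 109.1979498  344.03067009] [-3.14114388e+00 -7.35504544e-04 -1.53273586e-01] [6.89295938e-02 3.29458998e-01 1.72523510e+00 3.11541506e-04
 1.08608225e+00 1.79285429e+00] [ 0.43696349 -0.05536848  0.44157169]
```

View pics/w2.png

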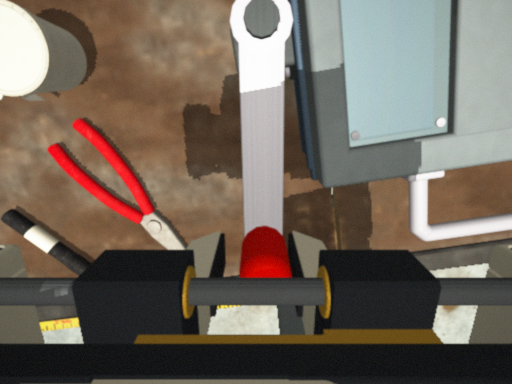

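The hold-down arm now stands at about 1.72 rad, beside the box: the whole bar from (262,18) to (265,250) is off the lid. I'll lift straight off it and go to the bar handle.

>>> {"name": "play_rows", "arguments": {
  "commands": [
    {"offset":[0,0,-0.01],"twist":0},
    {"offset":[0,0,-0.02],"twist":0},
    {"offset":[0,0,-0.02],"twist":0},
    {"offset":[0,0,-0.02],"twist":0},
    {"offset":[0,0,0],"twist":-8.2}
  ]
}}

```text
time: 6.45
tool_pos: [472.3, 108.0, 417.3]
tcp_rot: [-3.141, -0.006, -0.008]
contact_force: [1.0, 0.3, -0.8]
grip_width: 36.0
```

>>> {"name": "play_rows", "arguments": {
  "commands": [
    {"offset":[0,0,0],"twist":-8.3},
    {"offset":[0,0,0],"twist":-8.3},
    {"offset":[0,0,0],"twist":-8.3},
    {"offset":[0,0,0],"twist":-8.3},
    {"offset":[0,0,0],"twist":-8.3}
  ]
}}

```text
time: 6.95
tool_pos: [471.8, 107.9, 414.6]
tcp_rot: [3.141, -0.001, 0.721]
contact_force: [-0.2, -0.3, 0.4]
grip_width: 36.0
```

>>> {"name": "play_rows", "arguments": {
  "commands": [
    {"offset":[0,0,0],"twist":-8.3},
    {"offset":[0,0,0],"twist":-8.3},
    {"offset":[0,0,0],"twist":-8.3},
    {"offset":[0,0,0],"twist":-8.3},
    {"offset":[0,0,0],"twist":-8.3}
  ]
}}

```text
time: 7.45
tool_pos: [471.8, 107.9, 414.6]
tcp_rot: [3.141, -0.0, 1.445]
contact_force: [-0.1, 0.1, 0.6]
grip_width: 36.3
```

>>> {"name": "play_rows", "arguments": {
  "commands": [
    {"offset":[-0.034,-0.007,0],"twist":-8},
    {"offset":[-0.034,-0.007,0],"twist":0},
    {"offset":[-0.034,-0.007,0],"twist":0},
    {"offset":[-0.034,-0.007,0],"twist":0},
    {"offset":[-0.034,-0.007,0],"twist":0}
  ]
}}

```text
time: 7.95
tool_pos: [432.7, -62.2, 414.6]
tcp_rot: [3.14, 0.0, 1.579]
contact_force: [1.0, -0.8, -0.1]
grip_width: 36.2
```

```bash
python3 - <<'E'
from h import *
o=status.get_obs(); print(o['tool_pos'],o['tcp_rot'],o['joint_positions'],o['contact_force'])
im=viewer.capture("wrist"); cv2.imwrite("pics/w3.png",im[:,:,::-1])
im=viewer.capture("top"); cv2.imwrite("pics/t3.png",im[:,:,::-1])
for z in(300,500,700): print(onz("top",(250,10),z),onz("top",(185,32),z), onz("top",(262,140),z))
E
```

```text
[432.70491511 -62.18567675 414.64620102] [3.14042217e+00 4.58219688e-04 1.57917420e+00] [-3.18387841e-01  1.71103264e-01  1.72964490e+00 -6.16170616e-05
  1.23958886e+00 -3.26745984e-01] [ 1.01558154 -0.8483563  -0.13657029]
[1124.96354102   42.08144128  300.        ] [1044.52148017  252.30140443  300.        ] [692.85915856  -9.16326502 300.        ]
[1010.88435533   36.27571725  500.        ] [943.71907211 211.79935767 500.        ] [650.09781006  -6.51116782 500.        ]
[896.80516963  30.46999321 700.        ] [842.91666405 171.2973109  700.        ] [607.33646157  -3.85907062 700.        ]
```

View pics/w3.png

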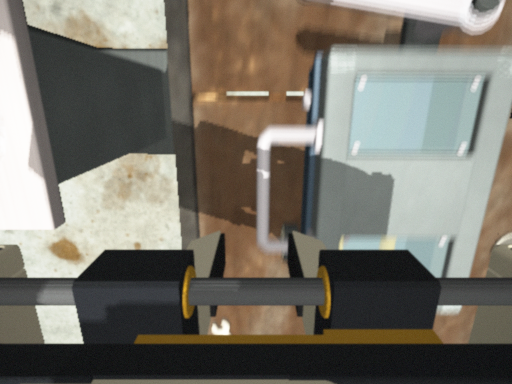

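View pics/t3.png

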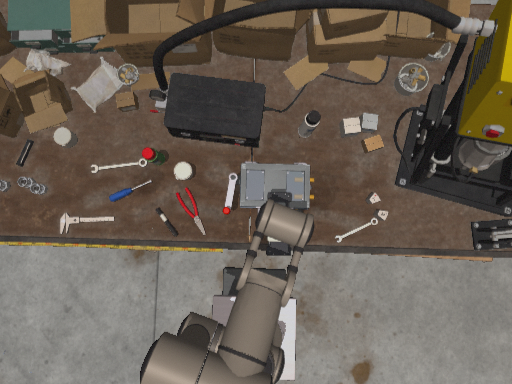

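The top view shows the hold-down arm beside the box, from (233,177) to (227,211). The wrist view has the bar at column ~264, rows 145-240. I'll compute the bar's position from that.

```bash
cat >> h.py <<'E'
from scipy.spatial.transform import Rotation as Ro
def wz(o,uv,z):
    p=viewer.camera_params("wrist"); T=p['T_tool_cam'];f=K(p); R=Ro.from_euler('xyz',o['tcp_rot']).as_matrix()
    d=R@T[:3,:3]@np.array([(uv[0]-p['cx'])/f,(uv[1]-p['cy'])/f,1]); c=R@T[:3,3]+o['tool_pos']
    return c+d*(z-c[2])/d[2]
E
python3 - <<'E'
from h import *
o=status.get_obs(); im=viewer.capture("wrist"); cv2.imwrite("pics/w4.png",cv2.resize(im[100:270,200:400,::-1],None,fx=4,fy=3.5))
print(o['tool_pos'],o['tcp_rot'])
for r in(170,190,210,225):
    print(r, im[r,245:285].sum(1)//3)
for uv in[(263.5,170),(263.5,220)]: print(wz(o,uv,117))
E
```

```text
[432.69021942 -63.77920237 414.54409057] [3.14079004e+00 1.48348953e-03 1.57464556e+00]
170 [ 66  66  70  66  69  70  69  65  67  63  64  66  85 151 206 230 238 243
 248 248 239 208 193 182 170 131  77  62  64  65  64  67  66  69  67  64
  63  63  64  63]
190 [ 67  67  67  62  65  59  62  59  60  61  58  60  75 113 145 162 167 173
 181 184 182 180 172 163 146 110  67  59  62  63  62  65  62  58  63  62
  64  62  61  64]
210 [ 65  82  96  93  96  90  81  74  70  69  67  70  84 115 147 163 170 172
 183 182 180 177 171 161 135  94  67  57  61  61  62  57  62  64  61  60
  66  62  63  65]
225 [ 96  95  93  89  81  69  66  67  63  58  57  58  75 118 150 162 172 175
 180 183 178 175 170 154 125  84  68  65  65  65  67  66  62  65  67  65
  70  75  92 103]
[439.32212478 -45.76741571 117.        ]
[439.84324623 -95.98823788 117.        ]
```

View pics/w4.png

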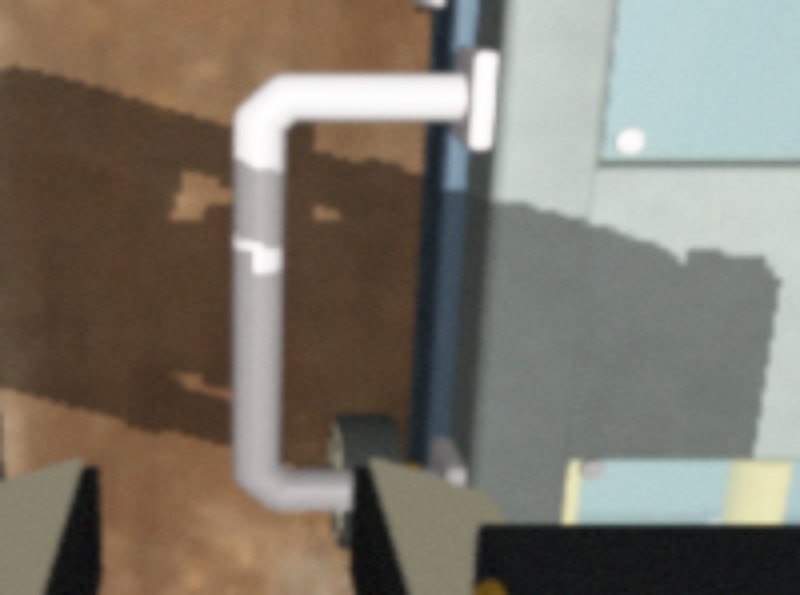

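Bar at x≈439.5, centred at y≈-62. I'll descend with the half-open jaws.

>>> {"name": "play_rows", "arguments": {
  "commands": [
    {"offset":[0.001,0.007,0.02],"twist":0},
    {"offset":[0,0,0.03],"twist":0},
    {"offset":[0,0,0.02],"twist":0},
    {"offset":[0,0,0],"twist":0}
  ]
}}

```text
time: 8.5
tool_pos: [439.8, -58.5, 341.9]
tcp_rot: [-3.137, -0.002, 1.579]
contact_force: [1.5, -0.3, -0.0]
grip_width: 35.9
```

>>> {"name": "play_rows", "arguments": {
  "commands": [
    {"offset":[0,0,0.02],"twist":0},
    {"offset":[0,0,0.02],"twist":0},
    {"offset":[0,0,0.02],"twist":0},
    {"offset":[0,0,0.008],"twist":0},
    {"offset":[0,0,0],"twist":0}
  ]
}}

```text
time: 9.0
tool_pos: [440.6, -59.1, 275.9]
tcp_rot: [-3.141, -0.0, 1.579]
contact_force: [-0.4, -0.6, 0.6]
grip_width: 36.0
```

```bash
python3 - <<'E'
from h import *
o=status.get_obs(); print(o['tool_pos'],o['tcp_rot'],o['contact_force'])
im=viewer.capture("wrist"); cv2.imwrite("pics/w5.png",im[:,:,::-1])
im=viewer.capture("scene"); cv2.imwrite("pics/s5.png",cv2.resize(im[100:270,180:380,::-1],None,fx=3,fy=3))
E
```

```text
[440.62140417 -59.1276202  275.89561299] [-3.14106156e+00 -3.73960881e-04  1.57863143e+00] [-0.40265289 -0.57557074  0.55729543]
```

View pics/w5.png

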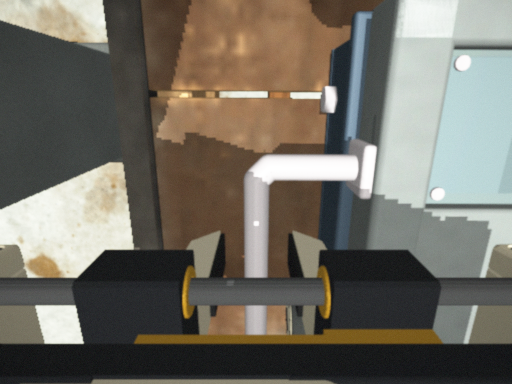

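View pics/s5.png

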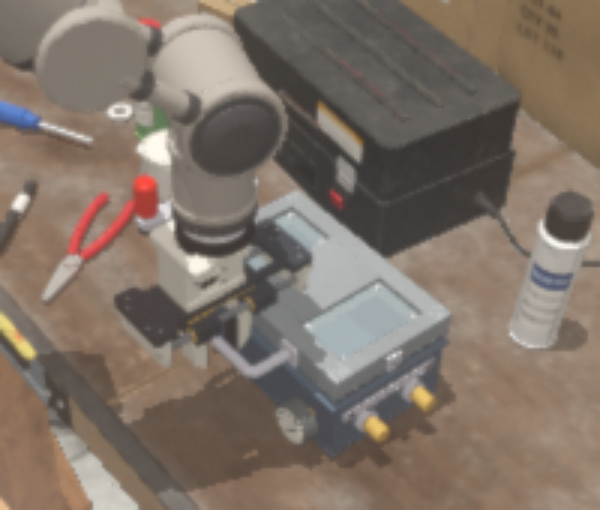

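The bar runs centrally between the pads, at column 257. I'll close the jaws on it.

>>> {"name": "play_rows", "arguments": {
  "commands": [
    {"offset":[0,0,0],"twist":0},
    {"offset":[0,0,0],"twist":0},
    {"offset":[0,0,0],"twist":0},
    {"offset":[0,0,0],"twist":0},
    {"offset":[0,0,0],"twist":0}
  ],
  "jaw": 255
}}

```text
time: 9.6
tool_pos: [440.3, -59.5, 276.0]
tcp_rot: [-3.142, 0.0, 1.578]
contact_force: [-2.3, 1.1, 5.3]
grip_width: 10.9
```

```bash
python3 - <<'E'
from h import *
o=status.get_obs(); print(o)
# arc table, relative to start: forward(+x), up
th0=np.arctan2(15,210);r=np.hypot(15,210)
for d in range(0,81,4):
    a=th0+np.radians(d); print(d,(r*(np.cos(th0)-np.cos(a))).round(1),(r*(np.sin(a)-np.sin(th0))).round(1))
E
```

```text
{'time': 9.6, 'joint_positions': array([-3.07097333e-01,  3.59186876e-01,  1.91391161e+00, -7.04339572e-05,
        8.68566899e-01, -3.14138653e-01]), 'dq': array([-0.00107969,  0.00045989,  0.00135576, -0.00124272, -0.00090471,
       -0.00019846]), 'tau': array([ 2.36954447e-01, -3.57710123e+01, -1.80825949e+01,  2.41201306e-01,
       -5.67900483e-01, -9.17821802e-03]), 'tool_pos': array([440.2752675 , -59.48257435, 276.00592861]), 'tcp_rot': array([-3.14150687e+00,  2.86606210e-05,  1.57788315e+00]), 'contact_force': array([-2.28375026,  1.05737473,  5.34443536]), 'moment': array([-0.17405507,  0.42656379, -0.00196419]), 'grip_width': 10.85697075154137}
0 0.0 0.0
4 1.6 14.6
8 4.1 29.1
12 7.7 43.3
16 12.3 57.3
20 17.8 70.9
24 24.3 84.1
28 31.6 96.8
32 39.9 109.0
36 48.9 120.6
40 58.8 131.5
44 69.4 141.7
48 80.6 151.1
52 92.5 159.7
56 105.0 167.5
60 118.0 174.4
64 131.4 180.3
68 145.2 185.3
72 159.4 189.4
76 173.8 192.4
80 188.3 194.4
```

```bash
python3 - <<'E'
import numpy as np
th0=np.arctan2(15,210);r=np.hypot(15,210)
ds=[0,.5,1.5]+list(np.arange(3.5,78,2))+[78.5,79.3,79.7]
P=[(r*(np.cos(th0)-np.cos(th0+np.radians(d))),r*(np.sin(th0+np.radians(d))-np.sin(th0))) for d in ds]
for i in range(1,len(ds)): print(i,ds[i],"%.4f %.4f"%((P[i][0]-P[i-1][0])/1e3,-(P[i][1]-P[i-1][1])/1e3))
E
```

```text
1 0.5 0.0001 -0.0018
2 1.5 0.0003 -0.0037
3 3.5 0.0008 -0.0073
4 5.5 0.0011 -0.0073
5 7.5 0.0013 -0.0072
6 9.5 0.0016 -0.0072
7 11.5 0.0019 -0.0071
8 13.5 0.0021 -0.0070
9 15.5 0.0023 -0.0070
10 17.5 0.0026 -0.0069
11 19.5 0.0028 -0.0068
12 21.5 0.0031 -0.0067
13 23.5 0.0033 -0.0066
14 25.5 0.0035 -0.0065
15 27.5 0.0037 -0.0063
16 29.5 0.0040 -0.0062
17 31.5 0.0042 -0.0061
18 33.5 0.0044 -0.0059
19 35.5 0.0046 -0.0057
20 37.5 0.0048 -0.0056
21 39.5 0.0050 -0.0054
22 41.5 0.0052 -0.0052
23 43.5 0.0053 -0.0051
24 45.5 0.0055 -0.0049
25 47.5 0.0057 -0.0047
26 49.5 0.0058 -0.0045
27 51.5 0.0060 -0.0043
28 53.5 0.0061 -0.0040
29 55.5 0.0063 -0.0038
30 57.5 0.0064 -0.0036
31 59.5 0.0065 -0.0034
32 61.5 0.0066 -0.0032
33 63.5 0.0067 -0.0029
34 65.5 0.0068 -0.0027
35 67.5 0.0069 -0.0024
36 69.5 0.0070 -0.0022
37 71.5 0.0071 -0.0020
38 73.5 0.0071 -0.0017
39 75.5 0.0072 -0.0015
40 77.5 0.0072 -0.0012
41 78.5 0.0036 -0.0005
42 79.3 0.0029 -0.0004
43 79.7 0.0015 -0.0002
```

>>> {"name": "play_rows", "arguments": {
  "commands": [
    {"offset":[0,0.0001,-0.0018],"twist":0},
    {"offset":[0,0.0003,-0.0037],"twist":0},
    {"offset":[0,0.0008,-0.0073],"twist":0},
    {"offset":[0,0.0011,-0.0073],"twist":0},
    {"offset":[0,0.0013,-0.0072],"twist":0}
  ]
}}

```text
time: 10.1
tool_pos: [444.0, -59.5, 303.6]
tcp_rot: [-3.141, -0.0, 1.578]
contact_force: [1.6, -2.1, -4.9]
grip_width: 11.0
```

```bash
python3 - <<'E'
from h import *
o=status.get_obs(); print(o['tool_pos'],o['tcp_rot'],o['contact_force'],o['moment'],o['grip_width'])
im=viewer.capture("scene"); cv2.imwrite("pics/s6.png",cv2.resize(im[100:270,180:380,::-1],None,fx=3,fy=3))
E
```

```text
[443.98365667 -59.46255569 303.57233476] [-3.14114116e+00 -2.70313112e-05  1.57793213e+00] [ 1.55715526 -2.05455299 -4.92962272] [-0.4300763   0.06765072 -0.00497812] 11.046317302761771
```

View pics/s6.png

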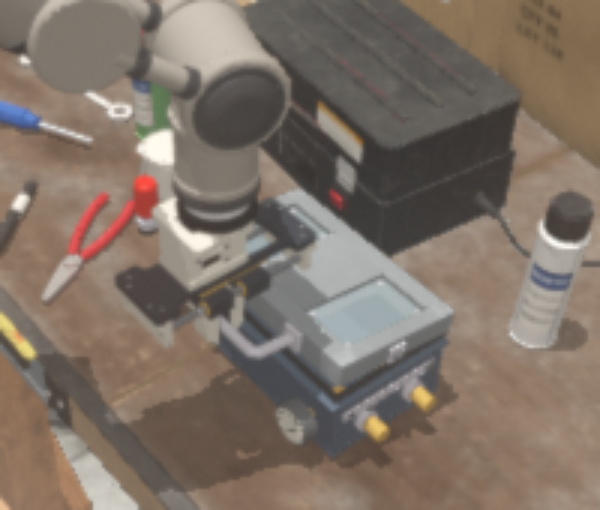

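The lid front is rising with the bar in the grip, at a load of about 5 N. I'll continue along the arc.

>>> {"name": "play_rows", "arguments": {
  "commands": [
    {"offset":[0,0.0016,-0.0072],"twist":0},
    {"offset":[0,0.0019,-0.0071],"twist":0},
    {"offset":[0,0.0021,-0.007],"twist":0},
    {"offset":[0,0.0023,-0.007],"twist":0},
    {"offset":[0,0.0026,-0.0069],"twist":0}
  ]
}}

```text
time: 10.65
tool_pos: [454.2, -59.4, 338.7]
tcp_rot: [-3.14, -0.0, 1.578]
contact_force: [-3.8, -4.3, -3.4]
grip_width: 11.0
```

>>> {"name": "play_rows", "arguments": {
  "commands": [
    {"offset":[0,0.0028,-0.0068],"twist":0},
    {"offset":[0,0.0031,-0.0067],"twist":0},
    {"offset":[0,0.0033,-0.0066],"twist":0},
    {"offset":[0,0.0035,-0.0065],"twist":0},
    {"offset":[0,0.0037,-0.0063],"twist":0}
  ]
}}

```text
time: 11.15
tool_pos: [470.2, -59.3, 371.6]
tcp_rot: [-3.138, 0.0, 1.578]
contact_force: [-6.5, -4.3, -0.4]
grip_width: 10.7
```

```bash
python3 - <<'E'
from h import *
o=status.get_obs(); print(o['tool_pos'],o['tcp_rot'],o['contact_force'],o['moment'],o['grip_width'])
E
```

```text
[470.15979507 -59.30542915 371.55366644] [-3.13803492e+00  1.53911773e-04  1.57811331e+00] [-6.45779872 -4.3471936  -0.40102149] [-0.73687715  1.3825296   0.04623262] 10.667037257521852
```

>>> {"name": "play_rows", "arguments": {
  "commands": [
    {"offset":[0,0.0037,-0.0064],"twist":0},
    {"offset":[0,0.0039,-0.0063],"twist":0},
    {"offset":[0,0.0041,-0.0061],"twist":0},
    {"offset":[0,0.0043,-0.0059],"twist":0},
    {"offset":[0,0.0045,-0.0058],"twist":0}
  ]
}}

```text
time: 11.65
tool_pos: [491.2, -59.2, 402.3]
tcp_rot: [-3.14, 0.0, 1.578]
contact_force: [-4.0, -3.9, -1.1]
grip_width: 10.9
```

>>> {"name": "play_rows", "arguments": {
  "commands": [
    {"offset":[0,0.005,-0.0054],"twist":0},
    {"offset":[0,0.0052,-0.0052],"twist":0},
    {"offset":[0,0.0053,-0.0051],"twist":0},
    {"offset":[0,0.0055,-0.0049],"twist":0},
    {"offset":[0,0.0057,-0.0047],"twist":0}
  ]
}}

```text
time: 12.15
tool_pos: [517.3, -59.0, 428.4]
tcp_rot: [-3.139, 0.001, 1.578]
contact_force: [-8.8, -4.1, 4.5]
grip_width: 10.6
```

```bash
python3 - <<'E'
from h import *
o=status.get_obs(); print(o['tool_pos'],o['tcp_rot'],o['contact_force'],o['moment'],o['grip_width'])
im=viewer.capture("scene"); cv2.imwrite("pics/s7.png",cv2.resize(im[70:270,180:380,::-1],None,fx=3,fy=3))
E
```

```text
[517.33863318 -59.04326755 428.35126018] [-3.13920570e+00  8.77069482e-04  1.57790266e+00] [-8.84612709 -4.11781269  4.51345291] [-0.75577932  1.72103169 -0.04233212] 10.637358911426384
```

View pics/s7.png

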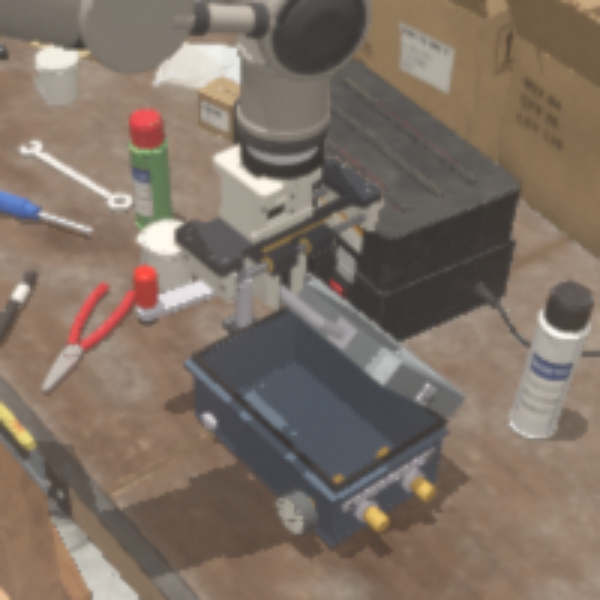

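```bash
python3 - <<'E'
import numpy as np
from scipy.optimize import least_squares as L
P=np.array([(440.3,276),(444.0,303.6),(454.2,338.7),(470.2,371.6),(491.2,402.3),(517.3,428.4)])
s=L(lambda c:np.hypot(*(P-c).T)-210.5,[650,261]); print(s.x,s.fun)
c=s.x
# rest of the path from where command is now, angles
a0=np.arctan2(P[-1,1]-c[1],c[0]-P[-1,0]); phi0=np.arctan2(15,210); print("lid deg",np.degrees(a0-phi0), "start",np.degrees(np.arctan2(P[0,1]-c[1],c[0]-P[0,0])-phi0))
th=[49.5+2*i for i in range(15)]+[78.5,79.3,79.6]
for t in th:
    a=phi0+np.radians(t); print(t,(c+210.5*np.array([-np.cos(a),np.sin(a)])).round(1))
E
```

```text
[651.03015843 265.18609657] [ 0.50744105  0.06380144 -0.38954032 -0.68230522  0.0846672   0.50363397]
lid deg 46.58472861127603 start -1.1479830841628242
49.5 [526.1 434.6]
51.5 [532.1 438.8]
53.5 [538.2 442.9]
55.5 [544.5 446.7]
57.5 [550.9 450.3]
59.5 [557.4 453.7]
61.5 [564.  456.9]
63.5 [570.8 459.8]
65.5 [577.6 462.5]
67.5 [584.5 464.9]
69.5 [591.5 467.1]
71.5 [598.6 469.1]
73.5 [605.8 470.8]
75.5 [613.  472.2]
77.5 [620.2 473.4]
78.5 [623.9 473.9]
79.3 [626.8 474.3]
79.6 [627.9 474.4]
```

>>> {"name": "play_rows", "arguments": {
  "commands": [
    {"offset":[0,0.0057,-0.0048],"twist":0},
    {"offset":[0,0.0058,-0.0046],"twist":0},
    {"offset":[0,0.006,-0.0043],"twist":0},
    {"offset":[0,0.0062,-0.0041],"twist":0},
    {"offset":[0,0.0063,-0.0038],"twist":0}
  ]
}}

```text
time: 12.7
tool_pos: [547.7, -58.9, 450.4]
tcp_rot: [3.141, 0.001, 1.578]
contact_force: [-6.4, -3.5, 6.8]
grip_width: 11.0
```

>>> {"name": "play_rows", "arguments": {
  "commands": [
    {"offset":[0,0.0065,-0.0036],"twist":0},
    {"offset":[0,0.0066,-0.0033],"twist":0},
    {"offset":[0,0.0067,-0.003],"twist":0},
    {"offset":[0,0.0068,-0.0028],"twist":0},
    {"offset":[0,0.0069,-0.0025],"twist":0}
  ]
}}

```text
time: 13.2
tool_pos: [581.6, -58.7, 465.5]
tcp_rot: [3.14, 0.001, 1.578]
contact_force: [-3.6, -4.1, 4.1]
grip_width: 11.1
```

```bash
python3 - <<'E'
from h import *
o=status.get_obs(); print(o['tool_pos'],o['tcp_rot'],o['contact_force'],o['moment'],o['grip_width'],o['joint_positions'])
im=viewer.capture("scene"); cv2.imwrite("pics/s8.png",cv2.resize(im[70:270,180:380,::-1],None,fx=3,fy=3))
im=viewer.capture("wrist"); cv2.imwrite("pics/w8.png",im[:,:,::-1])
E
```

```text
[581.58508665 -58.74522343 465.45399263] [3.14017620e+00 1.26538335e-03 1.57755560e+00] [-3.6001579  -4.06872469  4.13313637] [-0.77210787  0.90974679 -0.01789361] 11.123652877996491 [-2.31526055e-01  4.17700717e-01  1.24206479e+00 -8.98982176e-04
  1.48015207e+00 -2.38205594e-01]
```

View pics/s8.png

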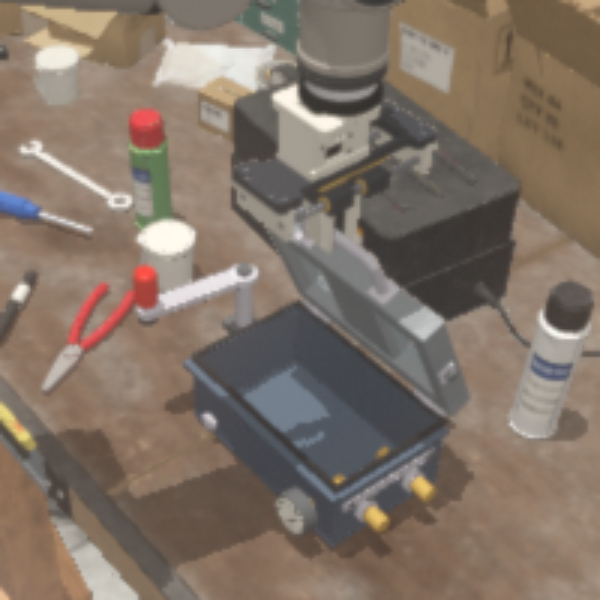

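View pics/w8.png

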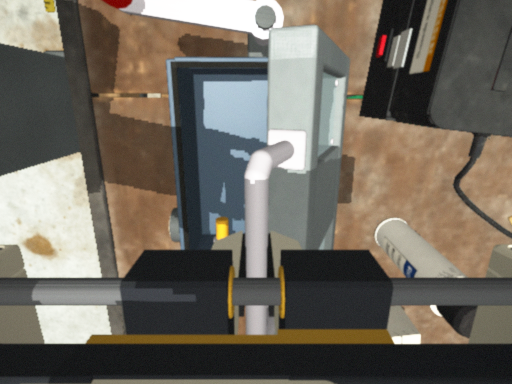

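>>> {"name": "play_rows", "arguments": {
  "commands": [
    {"offset":[0,0.007,-0.0023],"twist":0},
    {"offset":[0,0.007,-0.0021],"twist":0},
    {"offset":[0,0.007,-0.0019],"twist":0},
    {"offset":[0,0.006,-0.0014],"twist":0},
    {"offset":[0,0.005,-0.001],"twist":0}
  ]
}}

```text
time: 13.8
tool_pos: [613.7, -58.6, 473.2]
tcp_rot: [3.14, 0.001, 1.577]
contact_force: [-2.1, -4.8, 1.9]
grip_width: 11.1
```

>>> {"name": "play_rows", "arguments": {
  "commands": [
    {"offset":[0,0.004,-0.0008],"twist":0},
    {"offset":[0,0.003,-0.0005],"twist":0},
    {"offset":[0,0.002,-0.0003],"twist":0},
    {"offset":[0,0.001,-0.0001],"twist":0},
    {"offset":[0,0,0],"twist":0}
  ]
}}

```text
time: 14.3
tool_pos: [623.6, -58.6, 474.7]
tcp_rot: [3.141, 0.001, 1.577]
contact_force: [-1.7, -5.2, 1.8]
grip_width: 11.0
```

```bash
python3 - <<'E'
from h import *
o=status.get_obs(); print(o['tool_pos'],o['tcp_rot'],o['contact_force'],o['moment'],o['grip_width'])
E
```

```text
[623.64248    -58.57881208 474.67823697] [3.14050755e+00 9.67694967e-04 1.57742246e+00] [-1.73836639 -5.22582485  1.81527322] [-0.9546709   0.47263107 -0.01635052] 10.999633949820762
```

>>> {"name": "play_rows", "arguments": {
  "commands": [
    {"offset":[0,0.0015,-0.0001],"twist":0},
    {"offset":[0,0.0015,-0.0001],"twist":0},
    {"offset":[0,0.0005,0],"twist":0},
    {"offset":[0,0,0],"twist":0},
    {"offset":[0,0,0],"twist":0}
  ]
}}

```text
time: 14.8
tool_pos: [627.1, -58.5, 475.0]
tcp_rot: [3.14, 0.001, 1.577]
contact_force: [-0.7, -4.3, 1.5]
grip_width: 11.0
```

```bash
python3 - <<'E'
from h import *
o=status.get_obs(); print(o['tool_pos'],o['tcp_rot'],o['contact_force'],o['moment'],o['grip_width'])
im=viewer.capture("scene"); cv2.imwrite("pics/s9.png",cv2.resize(im[80:230,220:370,::-1],None,fx=4,fy=4,interpolation=cv2.INTER_CUBIC))
im=viewer.capture("wrist"); cv2.imwrite("pics/w9.png",im[:,:,::-1])
im=viewer.capture("top"); cv2.imwrite("pics/t9.png",cv2.resize(im[120:250,180:350,::-1],None,fx=4,fy=4,interpolation=cv2.INTER_CUBIC))
for x,y,z in[(650,62,102),(650,-185,102)]: print(proj("scene",(x,y,z)))
E
```

```text
[627.05476696 -58.54181266 474.97672358] [3.14034637e+00 9.86000771e-04 1.57746075e+00] [-0.73580864 -4.32082167  1.5331949 ] [-0.96865194  0.49606387 -0.04335743] 11.035980216432382
[279.49806468 168.28820104]
[330.30048935 209.68427196]
```

View pics/s9.png

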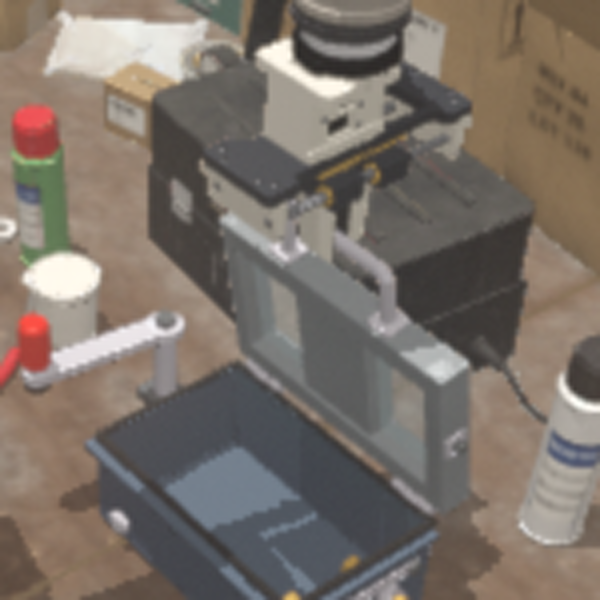

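View pics/w9.png

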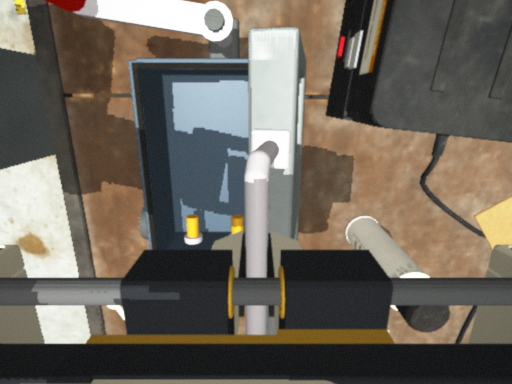

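View pics/t9.png

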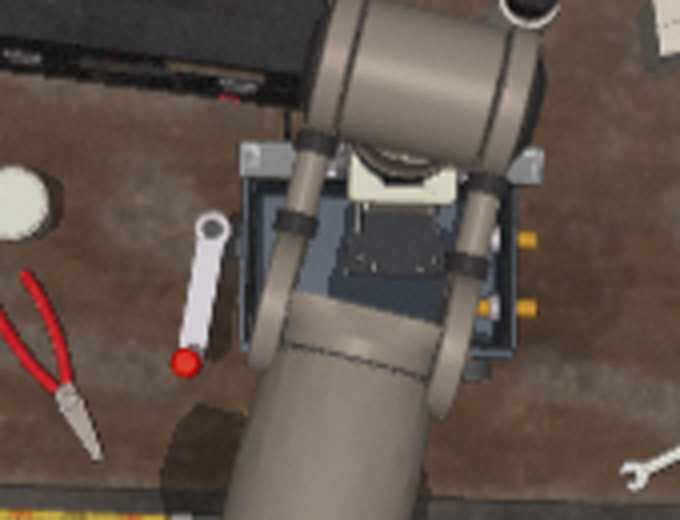

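```bash
python3 - <<'E'
from h import *
from scipy.optimize import brentq
o=status.get_obs(); im=cv2.imread("pics/w9.png")
for r in(50,80,110): 
    print(r,im[r,240:310].sum(1)//3)
p=viewer.camera_params("wrist"); T=p['T_tool_cam'];f=K(p); R=Ro.from_euler('xyz',o['tcp_rot']).as_matrix()
def pw(X):
    c=np.linalg.inv(T)@np.append(R.T@(np.array(X)-o['tool_pos']),1); return np.array([f*c[0]/c[2]+p['cx'],f*c[1]/c[2]+p['cy']])
for hx in(649,650.3):
  for th in(77,78.5,80,81.5,83):
    t=np.radians(th); C=lambda r,h,y:pw([hx-r*np.cos(t)+h*np.sin(t),y,102+r*np.sin(t)+h*np.cos(t)])
    print(hx,th,C(160,0,62).round(1),C(160,30,62).round(1),C(160,0,10).round(1),C(160,30,10).round(1),C(4,30,62).round(1),"bar",C(210,15,-10).round(1))
E
```

```text
50 [ 82  86  92  87  86  88  80  89 134 183 201 214 232 239 243 243 244 247
 247 247 247 248 247 247 244 243 242 241 240 237 237 230 230 229 224 227
 228 225 227 230 232 230 228 229 231 231 231 232 229 229 228 228 230 227
 220 205 203 179 126  89  82  77  80  92 110 125 121 114 117 112]
80 [156 156 157 154 132 104 102  97 122 158 180 201 213 219 217 221 217 220
 218 221 220 221 220 222 223 224 224 224 224 225 225 224 225 226 225 226
 225 227 226 227 225 228 228 227 228 226 228 228 228 226 228 229 227 216
 202 191 161 117  92 108 138 191 215 194 145 109 114 119 122 123]
110 [194 194 196 195 193 190 192 191 171 155 153 176 214 218 218 214 216 216
 216 217 220 218 219 219 221 221 221 222 222 222 225 222 225 224 224 225
 226 227 225 227 228 229 228 227 229 229 228 227 226 229 229 227 217 201
 184 153 107 106 184 228 228 207 171 128 112 125 125 132 133 135]
649 77 [233.5  28.1] [285.   25.8] [234.9 120.3] [282.1 121.3] [305.4  59.4] bar [235.5 169.8]
649 78.5 [240.5  27.8] [292.7  25.8] [241.3 120.4] [289.1 121.4] [305.5  59.5] bar [246.6 170.2]
649 80 [247.6  27.5] [300.3  25.8] [247.8 120.5] [296.1 121.4] [305.6  59.6] bar [257.9 170.5]
649 81.5 [254.8  27.3] [307.9  25.9] [254.4 120.7] [303.  121.4] [305.7  59.6] bar [269.3 170.8]
649 83 [262.1  27.1] [315.4  26. ] [261.1 120.8] [309.9 121.5] [305.8  59.7] bar [280.8 171. ]
650.3 77 [235.7  28.1] [287.3  25.8] [236.9 120.3] [284.2 121.3] [306.6  59.4] bar [238.2 169.8]
650.3 78.5 [242.7  27.8] [295.   25.8] [243.3 120.4] [291.2 121.4] [306.8  59.5] bar [249.3 170.2]
650.3 80 [249.8  27.5] [302.6  25.8] [249.9 120.6] [298.2 121.4] [306.9  59.6] bar [260.6 170.5]
650.3 81.5 [257.1  27.3] [310.2  25.9] [256.5 120.7] [305.1 121.5] [307.   59.7] bar [272.  170.8]
650.3 83 [264.3  27.1] [317.8  26.1] [263.2 120.8] [312.1 121.5] [307.1  59.7] bar [283.5 171.1]
```

```bash
python3 - <<'E'
import cv2
im=cv2.imread("pics/w9.png"); cv2.imwrite("pics/w9z.png",cv2.resize(im[15:255,220:330],None,fx=5,fy=2.5,interpolation=cv2.INTER_CUBIC))
E
```

```text
(no output)
```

View pics/w9z.png

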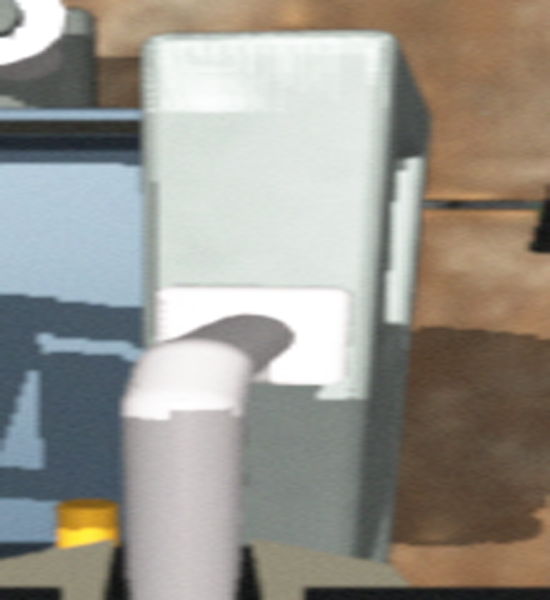

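The lid stands at about 79.7° by the wrist view: lid edge corners at columns 248 and 298, where 80° predicts 248-250 and 300-303. I'll hold still and check that nothing drifts.

>>> {"name": "play_rows", "arguments": {
  "commands": [
    {"offset":[0,0,0],"twist":0},
    {"offset":[0,0,0],"twist":0},
    {"offset":[0,0,0],"twist":0},
    {"offset":[0,0,0],"twist":0},
    {"offset":[0,0,0],"twist":0}
  ]
}}

```text
time: 15.45
tool_pos: [627.0, -58.5, 475.0]
tcp_rot: [3.14, 0.001, 1.577]
contact_force: [-0.1, -4.9, 1.3]
grip_width: 11.1
```

>>> {"name": "play_rows", "arguments": {
  "commands": [
    {"offset":[0,0,0],"twist":0},
    {"offset":[0,0,0],"twist":0},
    {"offset":[0,0,0],"twist":0},
    {"offset":[0,0,0],"twist":0},
    {"offset":[0,0,0],"twist":0}
  ]
}}

```text
time: 15.95
tool_pos: [627.0, -58.5, 475.0]
tcp_rot: [3.14, 0.001, 1.577]
contact_force: [-0.6, -4.5, 1.9]
grip_width: 10.9
```

```bash
python3 - <<'E'
from h import *
a=cv2.imread("pics/w9.png"); b=viewer.capture("wrist")[:,:,::-1]
print("diff",np.abs(a.astype(int)-b).mean()); cv2.imwrite("pics/w10.png",b)
o=status.get_obs(); print(o['time'],o['tool_pos'],o['contact_force'],o['grip_width'],abs(o['dq']).max())
E
```

```text
diff 2.332243177625868
16.0 [627.02194487 -58.53922016 474.99234551] [-0.60158679 -3.80150005  1.44938862] 10.77011603160272 0.0011899299883735609
```

```bash
python3 -c "
from plant import ticket
print(ticket.close_job())"
```

```text
the job is handed in; nothing more can be done
None
```

I swung the hold-down arm off the lid, lifted the lid by its bar handle to its balance point, and handed the job in at 16 s. The bar is still in the gripper, with the lid held at the top.

- **Hold-down arm:** I swung it round to about 1.72 rad with a loose cage of the fingers on the red grip. The last top view shows it wholly beside the box, clear of the lid.
- **Lid angle:** The wrist view puts it at about 79.2–80.1° and the tool position at about 80°, against the wanted 80°.
- **Stillness:** Over the last 1.2 s the tool moved less than 0.1 mm, with about 0.6 N along the opening direction. The jaws stayed closed on the bar.
- **Disagreements:** The tool rose about 4 mm more than the nominal arc, so the bar probably sits 4–5 mm lower in the pads than when first gripped. A steady sideways push of about 4 N also remained at the end; I left both as they were.
- **Other things on the bench:** None of my moves went near them, and none looks shifted in the pictures I viewed, though I did not measure their positions before and after.

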